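Sweep the tube trimmings into the scrap tray

TASK

Clear the cutting mat: with the closed fingers, sweep the three cardboard tube rings along the mat through the open front of the steel scrap tray, until each stands flat on the tray's floor, wholly behind its front edge. Only push the rings, gently: never pinch them, pick them up or tip them over, and leave the ink jar, the paperweight and everything else on the table where it stands.

Things in the scene. Friction and masses are not known exactly. Their poses are not given: they have to be found in the camera images.
- tray: scrap tray of plain sheet steel, fixed on the mat, 140 mm deep (its x) by 200 mm wide (its y). Three walls 32 mm high and 3 mm thick: left, right and back (+x); the front (-x) is open. Origin: centre of its underside, on the mat's top (2 mm above the table); x points from the open front to the back wall, z up. Its floor is 2 mm thick and bevelled down to the mat over the first 20 mm behind the front edge (at x = -70 mm), so that things slide in over it
- ring_large_c (a point): large ring of brown cardboard tube, 60 mm outside diameter, wall 5 mm, 28 mm high, standing on the mat with its axis upright (hollow side up), about 22 g, slides with little force and may wander sideways off a narrow finger on a long stroke. This point is its centre, half-way up
- ring_medium_c (a point): medium ring of brown cardboard tube, 52 mm outside diameter, wall 5 mm, 28 mm high, standing on the mat with its axis upright (hollow side up), about 18 g, slides with little force and may wander sideways off a narrow finger on a long stroke. This point is its centre, half-way up
- ring_small_c (a point): small ring of brown cardboard tube, 44 mm outside diameter, wall 5 mm, 28 mm high, standing on the mat with its axis upright (hollow side up), about 14 g, slides with little force and may wander sideways off a narrow finger on a long stroke. This point is its centre, half-way up
- ink_jar: round glass ink jar with black cap, 46 mm diameter, 52 mm high, standing loose on the mat among the rings; origin: centre of its underside
- paperweight: round brass paperweight with a knob on top, 48 mm diameter, 45 mm high, standing loose on the mat among the rings; origin: centre of its underside
- stapler: black stapler, about 140 x 36 x 55 mm, lying loose on the far side of the mat, right of the tray; origin: centre of its underside, x along its length

How it is judged:
By the outcome, as a careful person would: the job done as asked, in the order asked, and still so for the second after the job is handed in, with the robot touching nothing.
It also fails if it takes over 72 s, if anything falls off the work surface, if the arm or the gripper's body presses on something with over 40 N, if the wrist force passes 120 N, or if a joint passes its speed limit or range.

ROBOT

A 6-joint arm with a two-finger parallel gripper is mounted at the origin on the work surface. World frame = base frame: x ahead of the robot, y to its left, z up, the work surface at z = 0. Lengths are in m, angles in degrees, forces in N, time in s.
With the tool pointing down it reaches from about 0.275 to 0.875 m from the base axis. Payload 12.5 kg.
Tool frame: the origin (TCP) lies between the finger pads; the fingertips stand 22 mm ahead of it and the grasp point (between the pads) lies 3 mm ahead of it; z points along the fingers, y is the line along which they close (so a half turn about z gives the same grasp; the last joint's range is limited). The gripper opens to 85 mm and grips with 20 to 120 N. Pads are 22 mm wide; open, the fingers measure 114 mm over their backs; the gripper's body (76 mm by 85 mm) begins 54 mm behind the grasp point. The pads swing forward as they close: fully open they stand 13 mm farther back than shut.
Start: joints at [58.808, 20.094, 94.641, -0, 65.266, -4.847], TCP at [0.244, 0.493, 0.253] pointing down, gripper open.
Joint ranges: [-157.81, 157.81], [-45, 120.19], [0.68, 151.7], [-89.99, 269.99], [4.06, 180], [-164.3, 164.3]. Speed limits (degrees/s): [127.2, 127.2, 159.86, 180, 180, 180].

INTERFACE

Orientations are given as a 3x3 rotation matrix whose columns are the frame's x, y, z axes.
In Python, from cell import readout, imaging, ticket gives the robot as it stands. The module is installed in compiled form; this text tells all that it offers.
- The arm moves only by the tool step_arm, never from a script. Its argument "rows" is a list of rows, each a list of 3 entries, a list of its own where there are three numbers: the opening, from -1 (shut) to 1 (fully open), then the shift along the world's x, y, z each as a share of 0.075 m, from -1 to 1, then the turn, a rotation vector about the world's x, y, z each as a share of 2 rad, from -1 to 1. A call has exactly 5 rows; each row shifts and turns the commanded pose from where the row before left it; what a row does not reach is not made up. A row lasts 1/8 s, in which the tool goes at most 62.5 mm and 10.7 degrees, less where a joint would pass 70% of its speed; a pose out of reach is approached as far as the arm can. A call with a number of a shift or a turn outside -1 to 1 is refused whole. A call with a gripper value outside its range is refused whole. The fingers move at their own pace and stop on an object; "newtons" is the grip in N (left out, the last holds). Time passes only in rows, so rows that do not move let the fingers close, or fill a call up. It gives the time, the measured TCP pose, the force, the opening and the grip force at its end, in the units of the state.
- readout.sense(): the state, without advancing time (a new reading comes with each control period).
- imaging.get_image(name): name is "scene" or "side" or "wrist"; returns a dict with "image" (480x640x3 uint8, red, green, blue), "mtx" (3x3 intrinsics, pixels), "rvec" (rotation vector, rad) and "tvec" (3), from world to camera coordinates, as OpenCV has them. Camera axes: x right, y down, z forward; pixel columns grow to the right and rows downward; lengths in m; the calibration is good to about 2 mm. A picture is of the moment at which its call begins. There is no depth.
- ticket.close_job(): hands the job in; it is judged then, once.
The state is a dict: "t": time; "joint_pos": joint angles; "qvel": joint speeds; "effort": joint torques, N m; "tool_pos": TCP position; "orientation": TCP orientation; "wrist_force": force on the tool from outside, world axes, zero at the start; "ft_torque": the same for the moment, N m; "width": finger opening in m; "grasp_force": force on a finger pad.
Only numpy, scipy, OpenCV 4.12 (cv2) and the standard library are available. Lean on these libraries where they do the work, as an engineer would, in place of code of your own. Each camera call takes 0.05 s, during which the arm holds its last target. There are 200 camera calls.

## Working session

There is one attempt and no reset: what is moved stays moved. The work goes in short steps, Python scripts to look and compute and a tool call to move; the robot and the scene stay as the last step left them, time stands still between calls to the robot, and variables do not carry over. Pictures are saved under pics/ and viewed, at most 10 in all, crops included, and the job is handed in when it is done.

Besides the shell and the picture viewer there is one more tool, called after ">>>" by a JSON object that holds its "api" and its "payload". step_arm: Moves the arm, as the interface text tells. Shift numbers are shares of 0.075 m and turn numbers shares of 2 rad, none past 1 either way. Its arguments: {"type":"object","properties":{"rows":{"type":"array"},"newtons":{"type":"number"}},"required":["rows"]}

```bash
mkdir -p pics; cat > h.py <<'E'
import cv2,numpy as np
from cell import readout,imaging,ticket
def shot(cam,fn):
    d=imaging.get_image(cam); cv2.imwrite('pics/'+fn,d['image'][:,:,::-1]); np.savez('pics/'+fn+'.npz',**{k:d[k] for k in('mtx','rvec','tvec')}); return d
def w(fn,pts,z):
    d=np.load('pics/'+fn+'.npz');R=cv2.Rodrigues(d['rvec'])[0];t=d['tvec'].reshape(3);c=-R.T@t
    out=[]
    for u,v in pts:
        r=R.T@np.linalg.inv(d['mtx'])@[u,v,1]; out.append((c+r*(z-c[2])/r[2]).round(4))
    return np.array(out)
def px(fn,P):
    d=np.load('pics/'+fn+'.npz');return cv2.projectPoints(np.float64(P),d['rvec'],d['tvec'],d['mtx'],None)[0][:,0].round(1)
E
python3 -c "
from h import *
s=readout.sense();print(s)
shot('scene','a.png');shot('side','b.png')"
```

```text
{'t': 0.0, 'joint_pos': array([ 5.88084583e+01,  2.01251311e+01,  9.46783139e+01, -1.63725644e-03,
        6.52655927e+01, -4.84744864e+00]), 'qvel': array([ 0.0557064 , -0.04283103,  0.01674827, -0.04032837,  0.16797284,
        0.09708849]), 'effort': array([ 5.66251802e-04, -5.06099975e+01, -2.91411120e+01, -1.12008938e-04,
        4.44263263e-03, -5.64740139e-05]), 'tool_pos': array([0.24388858, 0.49261548, 0.25274177]), 'orientation': array([[-8.96150481e-01,  4.43749877e-01, -6.01834666e-04],
       [ 4.43750278e-01,  8.96149876e-01, -1.04419200e-03],
       [ 7.59739916e-05, -1.20281746e-03, -9.99999274e-01]]), 'wrist_force': array([-0.70496333,  0.02874315, -0.79221595]), 'ft_torque': array([0.00823283, 0.00769803, 0.00387549]), 'grasp_force': 0.0, 'width': 0.08534169171768415}
```

View pics/a.png

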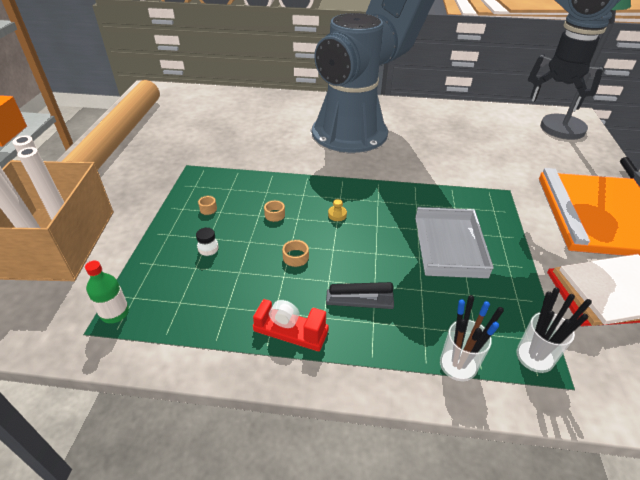

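View pics/b.png

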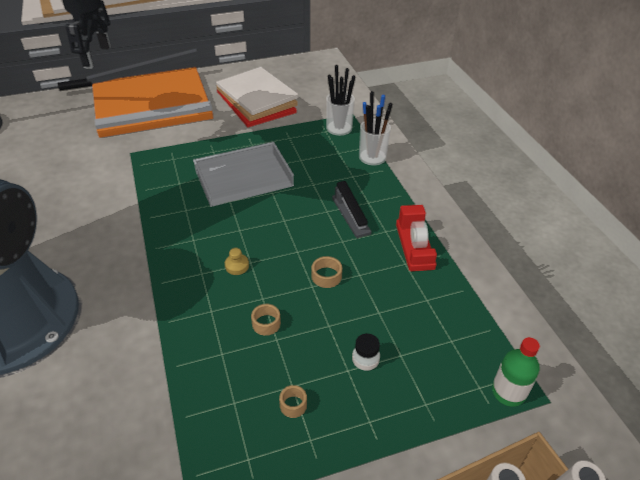

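The scene view, which faces the robot, shows the rings at about (207,205), (274,211) and (295,253). The jar is at (206,242), the paperweight at (338,212) and the tray at (453,242). I'll enlarge both views.

```bash
python3 -c "
from h import *
a=cv2.imread('pics/a.png');b=cv2.imread('pics/b.png')
c=cv2.resize(a[185:315,180:380],(800,520),interpolation=cv2.INTER_CUBIC)
cv2.imwrite('pics/a1.png',c)
t=cv2.resize(a[195:290,400:500],(400,380),interpolation=cv2.INTER_CUBIC)
u=cv2.resize(b[135:230,190:290],(400,380),interpolation=cv2.INTER_CUBIC)
cv2.imwrite('pics/t1.png',np.hstack([t,u]))"
```

```text
(no output)
```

View pics/a1.png

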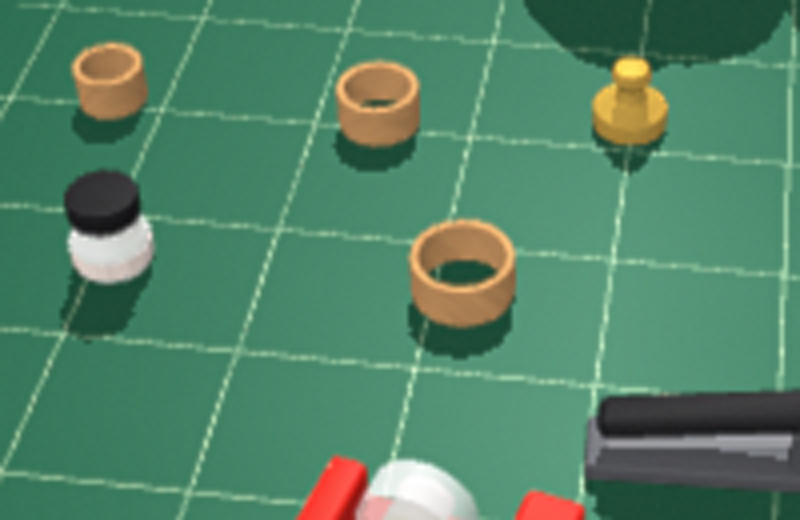

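View pics/t1.png

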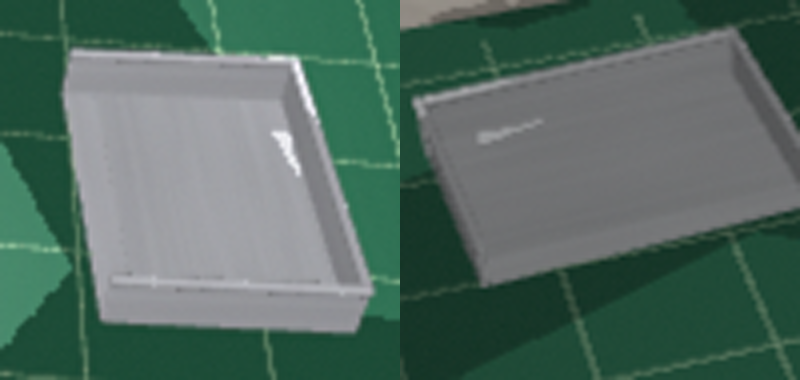

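```bash
python3 -c "
from h import *
np.set_printoptions(suppress=True)
f='a.png'
print('rings S M L',w(f,[(207.5,201.3),(274.75,207.5),(296,249.3)],.030))
print('side rings S M L',w('b.png',[(293.5,396),(266,314),(327,267)],.030))
print('jar',w(f,[(205.3,232.5)],.054),w('b.png',[(367.5,345)],.054))
print('pw',w(f,[(338,202)],.047))
print('staplerL',w(f,[(327,305)],.002), w('b.png',[(367,233),(352,204),(334,203)],.002))
print('tray top',w(f,[(417.5,207.5),(474.3,209.5),(492.8,267.5)],.034))
print('tray bot',w(f,[(415.8,218.8),(425,275),(490,277.5)],.002))
print('cam',[ (-cv2.Rodrigues(d['rvec'])[0].T@d['tvec'].reshape(3)) for d in [np.load('pics/a.png.npz'),np.load('pics/b.png.npz')]])
print('tape',w(f,[(253,330),(262,303),(327,347)],.002))
"
```

```text
rings S M L [[ 0.4557 -0.3296  0.03  ]
 [ 0.458  -0.1561  0.03  ]
 [ 0.6001 -0.0802  0.03  ]]
side rings S M L [[ 0.4511 -0.3346  0.03  ]
 [ 0.4508 -0.1606  0.03  ]
 [ 0.594  -0.085   0.03  ]]
jar [[ 0.5972 -0.2875  0.054 ]] [[ 0.5934 -0.2948  0.054 ]]
pw [[ 0.4368 -0.0001  0.047 ]]
staplerL [[0.7278 0.0041 0.002 ]] [[0.7173 0.0068 0.002 ]
 [0.7202 0.1054 0.002 ]
 [0.6823 0.121  0.002 ]]
tray top [[0.416  0.1977 0.034 ]
 [0.4054 0.3377 0.034 ]
 [0.605  0.3505 0.034 ]]
tray bot [[0.4216 0.1983 0.002 ]
 [0.6154 0.2108 0.002 ]
 [0.6045 0.3532 0.002 ]]
cam [array([1.31894114, 0.04807275, 0.73055728]), array([ 0.32965648, -0.79791533,  0.85759353])]
tape [[ 0.8089 -0.1338  0.002 ]
 [ 0.7398 -0.1305  0.002 ]
 [ 0.8294  0.0148  0.002 ]]
```

>>> {"api": "step_arm", "payload": {"rows": [[-1, [0.42, -0.7, 0], [0, 0, -0.073]], [-1, [0.42, -0.7, 0], [0, 0, -0.073]], [-1, [0.42, -0.7, 0], [0, 0, -0.073]], [-1, [0.42, -0.7, 0], [0, 0, -0.073]], [-1, [0.42, -0.7, 0], [0, 0, -0.073]]], "newtons": 20}}

```text
t: 0.72
tool_pos: [0.4022, 0.2285, 0.2533]
orientation: [[-0.368, 0.93, 0.0], [0.93, 0.368, -0.0], [-0.0, 0.0, -1.0]]
wrist_force: [0.7, -0.3, -0.4]
width: 0.0001
grasp_force: 0.0
```

>>> {"api": "step_arm", "payload": {"rows": [[-1, [0.42, -0.7, 0], [0, 0, 0]], [-1, [0.42, -0.7, 0], [0, 0, 0]], [-1, [0.42, -0.7, 0], [0, 0, 0]], [-1, [0.42, -0.7, 0], [0, 0, 0]], [-1, [0.42, -0.7, 0], [0, 0, 0]]]}}

```text
t: 1.35
tool_pos: [0.5597, -0.0341, 0.2531]
orientation: [[-0.372, 0.928, -0.0], [0.928, 0.372, 0.0], [0.0, -0.0, -1.0]]
wrist_force: [0.5, 0.5, 1.0]
width: 0.0001
grasp_force: 0.0
```

>>> {"api": "step_arm", "payload": {"rows": [[-1, [0.42, -0.7, 0], [0, 0, 0]], [-1, [0.42, -0.7, 0], [0, 0, 0]], [-1, [0, 0, -0.7], [0, 0, 0]], [-1, [0, 0, -0.7], [0, 0, 0]], [-1, [0, 0, 0], [0, 0, 0]]]}}

```text
t: 1.98
tool_pos: [0.6199, -0.1366, 0.1446]
orientation: [[-0.372, 0.928, -0.008], [0.928, 0.372, 0.002], [0.005, -0.006, -1.0]]
wrist_force: [0.6, 0.5, -0.1]
width: 0.0002
grasp_force: 0.0
```

```bash
python3 -c "
from h import *
shot('wrist','w1.png')
print(px('w1.png',[(.597,-.0825,.03),(.4545,-.158,.03),(.4535,-.332,.03),(.435,0,.047)]), readout.sense()['tool_pos'])"
```

```text
[[ 319.9  161.1]
 [  88.2  186.1]
 [  48.4  379.7]
 [  85.4 -110.8]] [ 0.62159172 -0.1369978   0.14781737]
```

View pics/w1.png

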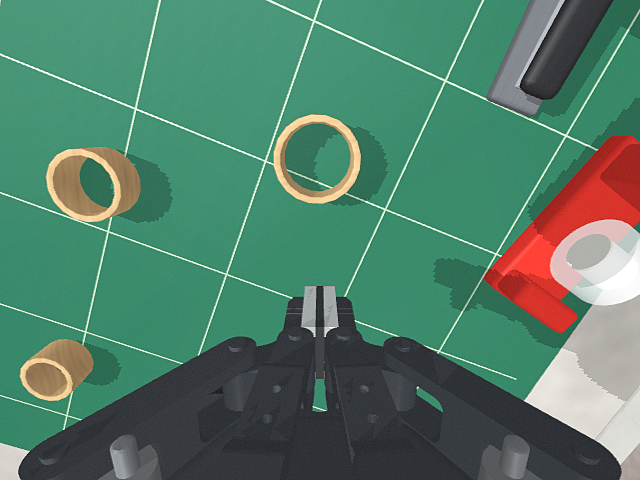

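```bash
python3 -c "
from h import *
print(w('w1.png',[(317,158),(83,185),(47,380)],.03))"
```

```text
[[ 0.5944 -0.0813  0.03  ]
 [ 0.451  -0.1586  0.03  ]
 [ 0.4525 -0.3327  0.03  ]]
```

>>> {"api": "step_arm", "payload": {"rows": [[-1, [0, 0, -0.77], [0, 0, 0]], [-1, [0, 0, -0.77], [0, 0, 0]], [-1, [0, 0, 0], [0, 0, 0]], [-1, [-0.05, 0.12, 0], [0, 0, 0]], [-1, [-0.05, 0.12, 0], [0, 0, 0]]]}}

```text
t: 2.65
tool_pos: [0.6159, -0.1188, 0.0361]
orientation: [[-0.372, 0.928, 0.004], [0.928, 0.372, -0.001], [-0.003, 0.004, -1.0]]
wrist_force: [-0.6, -0.1, -0.4]
width: -0.0001
grasp_force: 0.0
```

>>> {"api": "step_arm", "payload": {"rows": [[-1, [-0.05, -0.04, 0], [0, 0, 0]], [-1, [-0.05, 0.124, 0], [0, 0, 0]], [-1, [-0.075, 0.186, 0], [0, 0, 0]], [-1, [-0.075, 0.186, 0], [0, 0, 0]], [-1, [-0.075, 0.186, 0], [0, 0, 0]]]}}

```text
t: 3.28
tool_pos: [0.5897, -0.0697, 0.0327]
orientation: [[-0.372, 0.928, -0.0], [0.928, 0.372, 0.0], [0.0, -0.0, -1.0]]
wrist_force: [-0.6, -0.8, 0.3]
width: -0.0002
grasp_force: 0.1
```

>>> {"api": "step_arm", "payload": {"rows": [[-1, [-0.075, 0.186, 0], [0, 0, 0]], [-1, [-0.075, 0.186, 0], [0, 0, 0]], [-1, [-0.075, 0.186, 0], [0, 0, 0]], [-1, [-0.075, 0.186, 0], [0, 0, 0]], [-1, [-0.05, 0.124, 0], [0, 0, 0]]]}}

```text
t: 3.9
tool_pos: [0.5635, -0.0049, 0.0328]
orientation: [[-0.372, 0.928, -0.0], [0.928, 0.372, 0.0], [0.0, -0.0, -1.0]]
wrist_force: [0.2, -0.3, 0.2]
width: -0.0004
grasp_force: 0.0
```

```bash
python3 -c "
from h import *
shot('wrist','w2.png');s=readout.sense();print(s['tool_pos'],s['wrist_force'])
p=s['tool_pos'];d=np.array([-.37,.93])
print(px('w2.png',[(*(p[:2]+d*.041),.03)]))"
```

```text
[ 0.56316946 -0.00425577  0.03273817] [-0.19752656  1.15078849 -1.00953177]
[[321.7 230.6]]
```

View pics/w2.png

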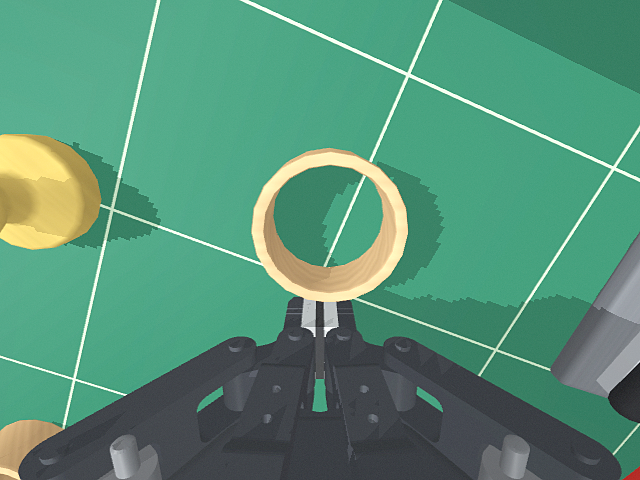

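```bash
cat >> h.py <<'E'
def track(fn,near=(325,228)):
    d=shot('wrist',fn);s=readout.sense()
    h=cv2.cvtColor(d['image'],cv2.COLOR_RGB2HSV)
    m=cv2.inRange(h,(8,50,110),(24,200,255)); m=cv2.morphologyEx(m,cv2.MORPH_OPEN,np.ones((3,3)))
    out=[]
    n,l,st,c=cv2.connectedComponentsWithStats(m)
    for k in range(1,n):
        x,y,ww,hh,a=st[k]
        if a<600: continue
        q=w(fn,[(x+ww/2,y+hh/2)],.03 if len(out)>=0 else 0)[0][:2]
        out.append((x,y,ww,hh)); v=q-s['tool_pos'][:2]; R=s['orientation']
        print('box',x,y,ww,hh,'world',q,'ahead',round(float(v@R[:2,0])*1e3,1),'side(+tool y)',round(float(v@R[:2,1])*1e3,1))
    print('tcp',s['tool_pos'].round(4),'t',round(s['t'],2))
E
python3 -c "
from h import *
track('w3.png')"
```

```text
box 0 136 101 115 world [0.4512 0.0108] ahead 56.5 side(+tool y) -98.4
box 253 148 155 154 world [0.5498 0.0378] ahead 44.8 side(+tool y) 3.2
box 0 421 61 59 world [ 0.4612 -0.1159] ahead -64.8 side(+tool y) -136.3
tcp [ 0.5635 -0.005   0.0328] t 4.0
```

>>> {"api": "step_arm", "payload": {"rows": [[-1, [0.06, -0.03, 0], [0, 0, 0]], [-1, [-0.05, 0.124, 0], [0, 0, 0]], [-1, [-0.085, 0.22, 0], [0, 0, 0]], [-1, [-0.085, 0.22, 0], [0, 0, 0]], [-1, [-0.085, 0.22, 0], [0, 0, 0]]]}}

```text
t: 4.62
tool_pos: [0.5449, 0.0521, 0.0328]
orientation: [[-0.372, 0.928, -0.0], [0.928, 0.372, 0.0], [0.0, -0.0, -1.0]]
wrist_force: [0.2, 0.7, -0.3]
width: -0.0003
grasp_force: 0.0
```

>>> {"api": "step_arm", "payload": {"rows": [[-1, [-0.085, 0.22, 0], [0, 0, 0]], [-1, [-0.085, 0.22, 0], [0, 0, 0]], [-1, [-0.085, 0.22, 0], [0, 0, 0]], [-1, [-0.085, 0.22, 0], [0, 0, 0]], [-1, [-0.05, 0.124, 0], [0, 0, 0]]]}}

```text
t: 5.25
tool_pos: [0.5158, 0.1271, 0.0328]
orientation: [[-0.373, 0.928, -0.0], [0.928, 0.373, -0.0], [0.0, -0.0, -1.0]]
wrist_force: [0.4, -0.2, -0.1]
width: -0.0001
grasp_force: 0.0
```

```bash
python3 -c "
from h import *
track('w4.png')"
```

```text
box 241 148 156 154 world [0.4985 0.1675] ahead 43.4 side(+tool y) -0.9
box 44 403 61 31 world [0.4297 0.0421] ahead -47.3 side(+tool y) -111.5
tcp [0.5156 0.1276 0.0328] t 5.3
```

>>> {"api": "step_arm", "payload": {"rows": [[-1, [-0.072, 0.19, 0], [0, 0, 0]], [-1, [-0.072, 0.19, 0], [0, 0, 0]], [-1, [-0.072, 0.19, 0], [0, 0, 0]], [-1, [-0.072, 0.19, 0], [0, 0, 0]], [-1, [-0.072, 0.19, 0], [0, 0, 0]]]}}

```text
t: 5.92
tool_pos: [0.4889, 0.1983, 0.0328]
orientation: [[-0.372, 0.928, 0.0], [0.928, 0.372, 0.0], [-0.0, 0.0, -1.0]]
wrist_force: [-0.3, 0.2, -0.6]
width: -0.0002
grasp_force: 0.1
```

```bash
python3 -c "
from h import *
track('w5.png')"
```

```text
box 240 148 159 157 world [0.472  0.2382] ahead 42.1 side(+tool y) -0.7
tcp [0.4883 0.1994 0.0328] t 5.97
```

View pics/w5.png

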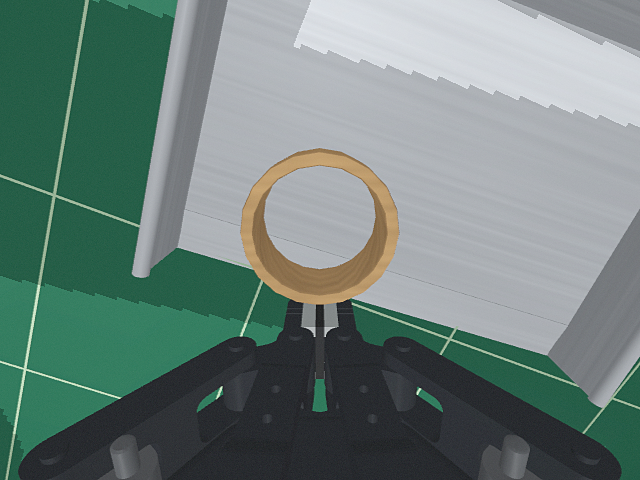

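The large ring is centred at (320,226) and crossing the bevel. The tray's inner front corners are at (181,247) and (549,353).

```bash
python3 -c "
from h import *
print(w('w5.png',[(181,247),(549,353)],.002),w('w5.png',[(140,274),(598,404)],.034))"
```

```text
[[0.4185 0.1977 0.002 ]
 [0.6106 0.2123 0.002 ]] [[0.4157 0.1968 0.034 ]
 [0.6125 0.2104 0.034 ]]
```

>>> {"api": "step_arm", "payload": {"rows": [[-1, [-0.066, 0.19, 0], [0, 0, 0]], [-1, [-0.066, 0.19, 0], [0, 0, 0]], [-1, [-0.066, 0.19, 0], [0, 0, 0]], [-1, [-0.05, 0.14, 0], [0, 0, 0]], [-1, [0, 0, 0], [0, 0, 0]]]}}

```text
t: 6.6
tool_pos: [0.4704, 0.2512, 0.0328]
orientation: [[-0.373, 0.928, 0.0], [0.928, 0.373, 0.0], [-0.0, 0.0, -1.0]]
wrist_force: [0.5, -0.1, -0.2]
width: 0.0003
grasp_force: 0.0
```

```bash
python3 -c "
from h import *
track('w6.png')"
```

```text
box 241 145 159 157 world [0.4534 0.2923] ahead 45.0 side(+tool y) -0.5
tcp [0.4706 0.2507 0.0328] t 6.65
```

>>> {"api": "step_arm", "payload": {"rows": [[-1, [0.15, -0.37, 0], [0, 0, 0]], [-1, [0, 0, 0.6], [0, 0, 0]], [-1, [0, 0, 0.5], [0, 0, 0]], [-1, [-0.09, -0.728, 0], [0, 0, -0.079]], [-1, [-0.09, -0.728, 0], [0, 0, -0.079]]]}}

```text
t: 7.28
tool_pos: [0.4683, 0.1121, 0.1158]
orientation: [[-0.061, 0.998, 0.001], [0.998, 0.061, 0.0], [-0.0, 0.001, -1.0]]
wrist_force: [0.2, 0.2, 0.1]
width: -0.0001
grasp_force: 0.0
```

>>> {"api": "step_arm", "payload": {"rows": [[-1, [-0.09, -0.728, 0], [0, 0, -0.079]], [-1, [-0.09, -0.728, 0], [0, 0, -0.079]], [-1, [-0.09, -0.728, 0], [0, 0, -0.08]], [-1, [-0.09, -0.728, 0], [0, 0, 0]], [-1, [-0.09, -0.728, 0], [0, 0, 0]]]}}

```text
t: 7.9
tool_pos: [0.4341, -0.1617, 0.1155]
orientation: [[0.4, 0.916, 0.0], [0.916, -0.4, -0.0], [-0.0, 0.0, -1.0]]
wrist_force: [0.7, 0.5, 0.1]
width: -0.0003
grasp_force: 0.0
```

>>> {"api": "step_arm", "payload": {"rows": [[-1, [-0.09, -0.728, 0], [0, 0, 0]], [-1, [0, 0, -0.55], [0, 0, 0]], [-1, [0, 0, -0.55], [0, 0, 0]], [-1, [0, 0, 0], [0, 0, 0]], [-1, [0, 0, 0], [0, 0, 0]]]}}

```text
t: 8.52
tool_pos: [0.4284, -0.2145, 0.034]
orientation: [[0.4, 0.917, 0.001], [0.917, -0.4, -0.001], [-0.0, 0.001, -1.0]]
wrist_force: [0.0, 0.3, 0.2]
width: 0.0001
grasp_force: 0.0
```

```bash
python3 -c "
from h import *
track('w7.png')"
```

```text
box 249 106 139 142 world [ 0.4515 -0.1582] ahead 60.8 side(+tool y) -1.6
tcp [ 0.4287 -0.2145  0.0343] t 8.57
```

>>> {"api": "step_arm", "payload": {"rows": [[-1, [0.06, 0.19, 0], [0, 0, 0]], [-1, [0.055, 0.125, 0], [0, 0, 0]], [-1, [0.08, 0.183, 0], [0, 0, 0]], [-1, [0.08, 0.183, 0], [0, 0, 0]], [-1, [0.08, 0.183, 0], [0, 0, 0]]]}}

```text
t: 9.2
tool_pos: [0.455, -0.1481, 0.0328]
orientation: [[0.399, 0.917, -0.0], [0.917, -0.399, 0.0], [-0.0, -0.0, -1.0]]
wrist_force: [0.1, -0.1, -0.1]
width: -0.0004
grasp_force: 0.1
```

>>> {"api": "step_arm", "payload": {"rows": [[-1, [0.08, 0.183, 0], [0, 0, 0]], [-1, [0.08, 0.183, 0], [0, 0, 0]], [-1, [0.08, 0.183, 0], [0, 0, 0]], [-1, [0.055, 0.125, 0], [0, 0, 0]], [-1, [0, 0, 0], [0, 0, 0]]]}}

```text
t: 9.82
tool_pos: [0.4769, -0.0982, 0.0328]
orientation: [[0.399, 0.917, 0.0], [0.917, -0.399, -0.0], [0.0, 0.0, -1.0]]
wrist_force: [-0.4, -0.5, 0.6]
width: 0.0001
grasp_force: 0.0
```

```bash
python3 -c "
from h import *
track('w8.png')"
```

```text
box 25 84 163 124 world [ 0.4367 -0.0027] ahead 71.9 side(+tool y) -74.9
box 260 164 134 136 world [ 0.4947 -0.0618] ahead 40.9 side(+tool y) 1.8
tcp [ 0.4767 -0.0986  0.0328] t 9.88
```

>>> {"api": "step_arm", "payload": {"rows": [[-1, [0.0, -0.11, 0], [0, 0, 0.0525]], [-1, [0.12, 0.01, 0], [0, 0, 0.0525]], [-1, [0.027, 0.131, 0], [0, 0, 0]], [-1, [0.045, 0.222, 0], [0, 0, 0]], [-1, [0.045, 0.222, 0], [0, 0, 0]]]}}

```text
t: 10.5
tool_pos: [0.4943, -0.0617, 0.0328]
orientation: [[0.201, 0.98, -0.0], [0.98, -0.201, 0.0], [0.0, -0.0, -1.0]]
wrist_force: [-0.1, 0.3, 0.2]
width: -0.0003
grasp_force: 0.0
```

>>> {"api": "step_arm", "payload": {"rows": [[-1, [0.045, 0.222, 0], [0, 0, 0]], [-1, [0.045, 0.222, 0], [0, 0, 0]], [-1, [0.045, 0.222, 0], [0, 0, 0]], [-1, [0.045, 0.222, 0], [0, 0, 0]], [-1, [0.03, 0.148, 0], [0, 0, 0]]]}}

```text
t: 11.12
tool_pos: [0.5104, 0.0157, 0.0328]
orientation: [[0.199, 0.98, 0.0], [0.98, -0.199, 0.0], [0.0, 0.0, -1.0]]
wrist_force: [0.5, -0.1, -0.6]
width: 0.0
grasp_force: 0.1
```

```bash
python3 -c "
from h import *
track('w9.png')"
```

```text
box 238 167 130 135 world [0.5113 0.056 ] ahead 39.0 side(+tool y) -7.1
box 112 313 107 89 world [0.4426 0.0144] ahead -15.5 side(+tool y) -66.2
tcp [0.5105 0.0164 0.0328] t 11.18
```

```bash
python3 -c "
from h import *
shot('scene','c.png');shot('side','d.png')
for f,g,b in(('a.png','c.png',(195,225,322,352)),('b.png','d.png',(240,280,215,255))):
  for n in(f,g):
    i=cv2.imread('pics/'+n)[b[0]:b[1],b[2]:b[3]];h=cv2.cvtColor(i,cv2.COLOR_BGR2HSV);m=cv2.inRange(h,(15,110,60),(32,255,255))
    print(n,m.sum()//255,np.argwhere(m).mean(0) if m.any() else '')
c=cv2.imread('pics/c.png')[180:300,180:380];d=cv2.imread('pics/d.png')[180:300,180:380]
cv2.imwrite('pics/cd.png',np.hstack([cv2.resize(x,None,fx=2,fy=2.5,interpolation=cv2.INTER_CUBIC) for x in (c,d)]))"
```

```text
a.png 300 [15.72666667 14.93666667]
c.png 69 [16.82608696  9.36231884]
b.png 478 [22.16736402 21.25523013]
d.png 478 [22.16736402 21.25523013]
```

View pics/cd.png

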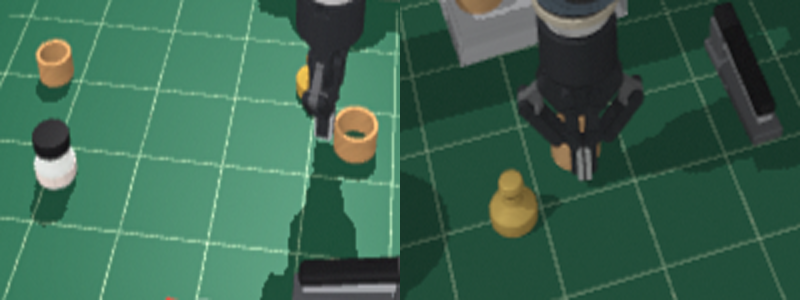

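The side view shows the paperweight in exactly its starting pixels and the medium ring just ahead of the fingers. I'll re-centre the fingers and carry on.

>>> {"api": "step_arm", "payload": {"rows": [[-1, [0.0, -0.1, 0], [0, 0, -0.015]], [-1, [-0.14, 0.04, 0], [0, 0, 0]], [-1, [0.031, 0.13, 0], [0, 0, 0]], [-1, [0.046, 0.195, 0], [0, 0, 0]], [-1, [0.046, 0.195, 0], [0, 0, 0]]]}}

```text
t: 11.9
tool_pos: [0.5094, 0.0504, 0.0329]
orientation: [[0.229, 0.974, 0.0], [0.974, -0.229, 0.0], [0.0, 0.0, -1.0]]
wrist_force: [-0.5, 1.0, -0.0]
width: -0.0002
grasp_force: 0.1
```

>>> {"api": "step_arm", "payload": {"rows": [[-1, [0.046, 0.195, 0], [0, 0, 0]], [-1, [0.046, 0.195, 0], [0, 0, 0]], [-1, [0.046, 0.195, 0], [0, 0, 0]], [-1, [0.031, 0.13, 0], [0, 0, 0]], [-1, [0, 0, 0], [0, 0, 0]]]}}

```text
t: 12.52
tool_pos: [0.5217, 0.1033, 0.0327]
orientation: [[0.228, 0.974, -0.0], [0.974, -0.228, 0.0], [0.0, -0.0, -1.0]]
wrist_force: [0.1, -0.4, -0.8]
width: 0.0002
grasp_force: 0.0
```

```bash
python3 -c "
from h import *
track('w10.png')"
```

```text
box 263 164 134 135 world [0.5339 0.1424] ahead 41.3 side(+tool y) 3.0
tcp [0.5215 0.1029 0.0327] t 12.57
```

>>> {"api": "step_arm", "payload": {"rows": [[-1, [0.024, -0.075, 0], [0, 0, 0]], [-1, [0.031, 0.13, 0], [0, 0, 0]], [-1, [0.039, 0.182, 0], [0, 0, 0]], [-1, [0.039, 0.182, 0], [0, 0, 0]], [-1, [0.039, 0.182, 0], [0, 0, 0]]]}}

```text
t: 13.2
tool_pos: [0.5347, 0.1491, 0.0328]
orientation: [[0.228, 0.974, 0.0], [0.974, -0.228, 0.0], [0.0, 0.0, -1.0]]
wrist_force: [0.2, 0.1, 0.8]
width: -0.0001
grasp_force: 0.1
```

>>> {"api": "step_arm", "payload": {"rows": [[-1, [0.039, 0.182, 0], [0, 0, 0]], [-1, [0.039, 0.182, 0], [0, 0, 0]], [-1, [0.039, 0.182, 0], [0, 0, 0]], [-1, [0.02, 0.1, 0], [0, 0, 0]], [-1, [0, 0, 0], [0, 0, 0]]]}}

```text
t: 13.82
tool_pos: [0.5448, 0.1967, 0.0327]
orientation: [[0.228, 0.974, -0.0], [0.974, -0.228, -0.0], [-0.0, -0.0, -1.0]]
wrist_force: [-0.1, -0.0, 0.3]
width: -0.0001
grasp_force: 0.0
```

```bash
python3 -c "
from h import *
track('w11.png')"
```

```text
box 0 59 133 174 world [0.4746 0.2868] ahead 72.1 side(+tool y) -88.9
box 252 165 136 137 world [0.5532 0.2359] ahead 40.5 side(+tool y) -0.8
tcp [0.5447 0.1963 0.0327] t 13.88
```

>>> {"api": "step_arm", "payload": {"rows": [[-1, [0.043, 0.187, 0], [0, 0, 0]], [-1, [0.043, 0.187, 0], [0, 0, 0]], [-1, [0.043, 0.187, 0], [0, 0, 0]], [-1, [0.043, 0.187, 0], [0, 0, 0]], [-1, [0, 0, 0], [0, 0, 0]]]}}

```text
t: 14.5
tool_pos: [0.5578, 0.2535, 0.0327]
orientation: [[0.228, 0.974, 0.0], [0.974, -0.228, 0.0], [0.0, 0.0, -1.0]]
wrist_force: [-0.6, 0.2, 0.0]
width: -0.0
grasp_force: 0.0
```

```bash
python3 -c "
from h import *
track('w12.png')"
```

```text
box 252 163 136 137 world [0.5663 0.2934] ahead 41.5 side(+tool y) -0.8
box 0 214 154 151 world [0.4673 0.292 ] ahead 17.6 side(+tool y) -96.8
tcp [0.5576 0.2528 0.0326] t 14.55
```

>>> {"api": "step_arm", "payload": {"rows": [[-1, [-0.09, -0.4, 0], [0, 0, 0.023]], [-1, [0, 0, 0.6], [0, 0, 0]], [-1, [0, 0, 0.5], [0, 0, 0]], [-1, [-0.132, -0.743, 0], [0, 0, 0]], [-1, [-0.132, -0.743, 0], [0, 0, 0]]]}}

```text
t: 15.18
tool_pos: [0.5307, 0.1095, 0.1157]
orientation: [[0.183, 0.983, 0.001], [0.983, -0.183, -0.0], [0.0, 0.001, -1.0]]
wrist_force: [0.9, -0.6, -0.6]
width: 0.0003
grasp_force: 0.0
```

>>> {"api": "step_arm", "payload": {"rows": [[-1, [-0.132, -0.743, 0], [0, 0, 0]], [-1, [-0.132, -0.743, 0], [0, 0, 0]], [-1, [-0.132, -0.743, 0], [0, 0, 0]], [-1, [-0.132, -0.743, 0], [0, 0, 0]], [-1, [-0.132, -0.743, 0], [0, 0, 0]]]}}

```text
t: 15.8
tool_pos: [0.4808, -0.1698, 0.1154]
orientation: [[0.184, 0.983, 0.0], [0.983, -0.184, -0.0], [-0.0, 0.0, -1.0]]
wrist_force: [0.4, 1.0, -0.3]
width: 0.0001
grasp_force: 0.0
```

>>> {"api": "step_arm", "payload": {"rows": [[-1, [-0.132, -0.743, 0], [0, 0, 0]], [-1, [-0.132, -0.743, 0], [0, 0, 0]], [-1, [-0.132, -0.743, 0], [0, 0, 0]], [-1, [-0.132, -0.743, 0], [0, 0, 0]], [-1, [0, 0, 0], [0, 0, 0]]]}}

```text
t: 16.42
tool_pos: [0.4406, -0.394, 0.1152]
orientation: [[0.188, 0.982, 0.0], [0.982, -0.188, -0.001], [-0.001, 0.001, -1.0]]
wrist_force: [-0.7, 0.5, -0.0]
width: -0.0003
grasp_force: 0.0
```

>>> {"api": "step_arm", "payload": {"rows": [[-1, [0, 0, -0.55], [0, 0, 0]], [-1, [0, 0, -0.55], [0, 0, 0]], [-1, [0, 0, 0], [0, 0, 0]], [-1, [0, 0, 0], [0, 0, 0]], [-1, [0, 0, 0], [0, 0, 0]]]}}

```text
t: 17.05
tool_pos: [0.4428, -0.3911, 0.0346]
orientation: [[0.184, 0.983, 0.002], [0.983, -0.184, -0.002], [-0.002, 0.002, -1.0]]
wrist_force: [0.6, 0.2, 0.0]
width: 0.0002
grasp_force: 0.0
```

```bash
python3 -c "
from h import *
track('w13.png')"
```

```text
box 256 124 118 118 world [ 0.451  -0.3329] ahead 58.7 side(+tool y) -2.5
tcp [ 0.4427 -0.3911  0.0344] t 17.1
```

>>> {"api": "step_arm", "payload": {"rows": [[-1, [0.007, 0.21, 0], [0, 0, 0]], [-1, [0.024, 0.13, 0], [0, 0, 0]], [-1, [0.037, 0.197, 0], [0, 0, 0]], [-1, [0.037, 0.197, 0], [0, 0, 0]], [-1, [0.037, 0.197, 0], [0, 0, 0]]]}}

```text
t: 17.73
tool_pos: [0.4529, -0.3196, 0.0328]
orientation: [[0.184, 0.983, -0.0], [0.983, -0.184, 0.0], [0.0, -0.0, -1.0]]
wrist_force: [0.5, -0.3, -0.4]
width: 0.0004
grasp_force: 0.1
```

>>> {"api": "step_arm", "payload": {"rows": [[-1, [0.037, 0.197, 0], [0, 0, 0]], [-1, [0.037, 0.197, 0], [0, 0, 0]], [-1, [0.037, 0.197, 0], [0, 0, 0]], [-1, [0.024, 0.13, 0], [0, 0, 0]], [-1, [0, 0, 0], [0, 0, 0]]]}}

```text
t: 18.35
tool_pos: [0.463, -0.2661, 0.0328]
orientation: [[0.183, 0.983, -0.0], [0.983, -0.183, 0.0], [0.0, -0.0, -1.0]]
wrist_force: [0.0, -0.4, 0.2]
width: -0.0002
grasp_force: 0.0
```

```bash
python3 -c "
from h import *
track('w14.png')"
```

```text
box 263 182 110 117 world [ 0.4683 -0.2292] ahead 37.8 side(+tool y) -1.6
tcp [ 0.4629 -0.2667  0.0328] t 18.4
```

>>> {"api": "step_arm", "payload": {"rows": [[-1, [-0.036, -0.048, 0], [0, 0, 0]], [-1, [0.025, 0.13, 0], [0, 0, 0]], [-1, [0.042, 0.222, 0], [0, 0, 0]], [-1, [0.042, 0.222, 0], [0, 0, 0]], [-1, [0.042, 0.222, 0], [0, 0, 0]]]}}

```text
t: 19.02
tool_pos: [0.4717, -0.2091, 0.0328]
orientation: [[0.183, 0.983, -0.0], [0.983, -0.183, 0.0], [0.0, -0.0, -1.0]]
wrist_force: [0.0, 0.6, -0.6]
width: 0.0001
grasp_force: 0.0
```

>>> {"api": "step_arm", "payload": {"rows": [[-1, [0.042, 0.222, 0], [0, 0, 0]], [-1, [0.042, 0.222, 0], [0, 0, 0]], [-1, [0.042, 0.222, 0], [0, 0, 0]], [-1, [0.025, 0.13, 0], [0, 0, 0]], [-1, [0, 0, 0], [0, 0, 0]]]}}

```text
t: 19.65
tool_pos: [0.4829, -0.1503, 0.0328]
orientation: [[0.183, 0.983, -0.0], [0.983, -0.183, -0.0], [-0.0, -0.0, -1.0]]
wrist_force: [-0.4, 0.9, 1.1]
width: -0.0
grasp_force: 0.0
```

```bash
python3 -c "
from h import *
track('w15.png')"
```

```text
box 83 0 84 34 world [ 0.4423 -0.0301] ahead 111.3 side(+tool y) -62.0
box 272 182 106 117 world [ 0.4908 -0.1139] ahead 37.8 side(+tool y) 1.1
tcp [ 0.4828 -0.1508  0.0328] t 19.7
```

>>> {"api": "step_arm", "payload": {"rows": [[-1, [0.042, 0.222, 0], [0, 0, 0]], [-1, [0.042, 0.222, 0], [0, 0, 0]], [-1, [0.042, 0.222, 0], [0, 0, 0]], [-1, [0.042, 0.222, 0], [0, 0, 0]], [-1, [0.025, 0.13, 0], [0, 0, 0]]]}}

```text
t: 20.32
tool_pos: [0.4974, -0.0733, 0.0328]
orientation: [[0.183, 0.983, -0.0], [0.983, -0.183, 0.0], [0.0, -0.0, -1.0]]
wrist_force: [0.3, 0.1, 0.6]
width: 0.0003
grasp_force: 0.0
```

```bash
python3 -c "
from h import *
track('w16.png')"
```

```text
box 45 117 151 119 world [4.379e-01 1.000e-04] ahead 60.8 side(+tool y) -71.9
box 266 186 111 116 world [ 0.5038 -0.0379] ahead 35.5 side(+tool y) -0.2
tcp [ 0.4975 -0.0728  0.0328] t 20.38
```

>>> {"api": "step_arm", "payload": {"rows": [[-1, [0, -0.085, 0], [0, 0, 0.04]], [-1, [0.07, 0, 0], [0, 0, 0.04]], [-1, [0.003, 0.14, 0], [0, 0, 0]], [-1, [0.006, 0.222, 0], [0, 0, 0]], [-1, [0.006, 0.222, 0], [0, 0, 0]]]}}

```text
t: 21.0
tool_pos: [0.5034, -0.0357, 0.0328]
orientation: [[0.026, 1.0, -0.0], [1.0, -0.026, 0.0], [0.0, -0.0, -1.0]]
wrist_force: [0.6, -0.2, -0.5]
width: -0.0001
grasp_force: 0.0
```

>>> {"api": "step_arm", "payload": {"rows": [[-1, [0.006, 0.222, 0], [0, 0, 0]], [-1, [0.006, 0.222, 0], [0, 0, 0]], [-1, [0.006, 0.222, 0], [0, 0, 0]], [-1, [0.006, 0.222, 0], [0, 0, 0]], [-1, [0.003, 0.14, 0], [0, 0, 0]]]}}

```text
t: 21.62
tool_pos: [0.5056, 0.0411, 0.0328]
orientation: [[0.024, 1.0, -0.0], [1.0, -0.024, 0.0], [0.0, -0.0, -1.0]]
wrist_force: [-0.7, -0.3, -0.3]
width: 0.0
grasp_force: 0.1
```

```bash
python3 -c "
from h import *
track('w17.png')"
```

```text
box 260 186 107 116 world [0.5033 0.0772] ahead 35.5 side(+tool y) -3.2
box 135 334 76 26 world [0.4431 0.0332] ahead -10.0 side(+tool y) -62.3
tcp [0.5056 0.0416 0.0328] t 21.68
```

>>> {"api": "step_arm", "payload": {"rows": [[-1, [-0.055, -0.055, 0], [0, 0, -0.007]], [-1, [0.006, 0.14, 0], [0, 0, 0]], [-1, [0.01, 0.222, 0], [0, 0, 0]], [-1, [0.01, 0.222, 0], [0, 0, 0]], [-1, [0.01, 0.222, 0], [0, 0, 0]]]}}

```text
t: 22.3
tool_pos: [0.5043, 0.0977, 0.0328]
orientation: [[0.039, 0.999, 0.0], [0.999, -0.039, 0.0], [0.0, 0.0, -1.0]]
wrist_force: [-0.5, 0.2, 0.1]
width: -0.0003
grasp_force: 0.1
```

>>> {"api": "step_arm", "payload": {"rows": [[-1, [0.01, 0.2, 0], [0, 0, 0]], [-1, [0.01, 0.2, 0], [0, 0, 0]], [-1, [0.01, 0.2, 0], [0, 0, 0]], [-1, [0.006, 0.12, 0], [0, 0, 0]], [-1, [0, 0, 0], [0, 0, 0]]]}}

```text
t: 22.92
tool_pos: [0.5069, 0.1508, 0.0327]
orientation: [[0.038, 0.999, -0.0], [0.999, -0.038, -0.0], [-0.0, -0.0, -1.0]]
wrist_force: [0.0, 0.9, 0.1]
width: -0.0002
grasp_force: 0.0
```

```bash
python3 -c "
from h import *
track('w18.png')"
```

```text
box 71 0 167 50 world [0.4581 0.2615] ahead 109.2 side(+tool y) -53.0
box 418 0 95 23 world [0.5557 0.2615] ahead 112.9 side(+tool y) 44.5
box 266 182 112 117 world [0.5083 0.1882] ahead 37.9 side(+tool y) -0.0
tcp [0.5069 0.1504 0.0328] t 22.98
```

>>> {"api": "step_arm", "payload": {"rows": [[-1, [0.009, 0.193, 0], [0, 0, 0]], [-1, [0.009, 0.193, 0], [0, 0, 0]], [-1, [0.009, 0.193, 0], [0, 0, 0]], [-1, [0.009, 0.193, 0], [0, 0, 0]], [-1, [0, 0, 0], [0, 0, 0]]]}}

```text
t: 23.6
tool_pos: [0.5096, 0.2093, 0.0328]
orientation: [[0.038, 0.999, 0.0], [0.999, -0.038, 0.0], [0.0, 0.0, -1.0]]
wrist_force: [1.0, -0.7, -0.3]
width: -0.0
grasp_force: 0.0
```

```bash
python3 -c "
from h import *
track('w19.png')"
```

```text
box 389 24 169 163 world [0.5635 0.2925] ahead 85.8 side(+tool y) 50.8
box 61 28 191 183 world [0.4563 0.292 ] ahead 81.3 side(+tool y) -56.3
box 265 182 114 118 world [0.511  0.2466] ahead 38.0 side(+tool y) 0.1
tcp [0.5095 0.2086 0.0327] t 23.65
```

Push 26 mm more, then back off, lift and check.

>>> {"api": "step_arm", "payload": {"rows": [[-1, [0.006, 0.15, 0], [0, 0, 0]], [-1, [0.006, 0.15, 0], [0, 0, 0]], [-1, [0, 0.08, 0], [0, 0, 0]], [-1, [0, 0, 0], [0, 0, 0]], [-1, [0, -0.4, 0], [0, 0, 0]]]}}

```text
t: 24.28
tool_pos: [0.5105, 0.2073, 0.0328]
orientation: [[0.037, 0.999, 0.001], [0.999, -0.037, 0.0], [0.0, 0.001, -1.0]]
wrist_force: [0.3, 0.4, 0.2]
width: -0.0002
grasp_force: 0.0
```

>>> {"api": "step_arm", "payload": {"rows": [[-1, [0, -0.3, 0.3], [0, 0, 0]], [-1, [0, 0, 0.8], [0, 0, 0]], [-1, [0, 0, 0.8], [0, 0, 0]], [-1, [0, 0, 0], [0, 0, 0]], [-1, [0, 0, 0], [0, 0, 0]]]}}

```text
t: 24.9
tool_pos: [0.5101, 0.1839, 0.1748]
orientation: [[0.039, 0.999, -0.001], [0.999, -0.039, -0.0], [-0.0, -0.001, -1.0]]
wrist_force: [0.5, -0.4, 0.3]
width: 0.0002
grasp_force: 0.0
```

```bash
python3 -c "
from h import *
track('w20.png');shot('scene','e.png');shot('side','f.png')
print(w('w20.png',[(320,240)],.03))
e=cv2.imread('pics/e.png');f=cv2.imread('pics/f.png');a=cv2.imread('pics/a.png')
v=cv2.imread('pics/w20.png')
cv2.imwrite('pics/fin.png',np.vstack([np.hstack([cv2.resize(x,(400,300)) for x in(e,f)]),np.hstack([cv2.resize(v,(400,300)),cv2.resize(f[130:220,180:300],(400,300))])]))"
```

```text
box 354 44 75 80 world [0.5646 0.291 ] ahead 109.2 side(+tool y) 50.5
box 196 46 86 90 world [0.4555 0.2906] ahead 104.5 side(+tool y) -58.5
box 290 86 58 62 world [0.5121 0.2709] ahead 87.0 side(+tool y) -1.2
tcp [0.5099 0.1839 0.1742] t 24.95
[[0.5093 0.1763 0.03  ]]
```

View pics/fin.png

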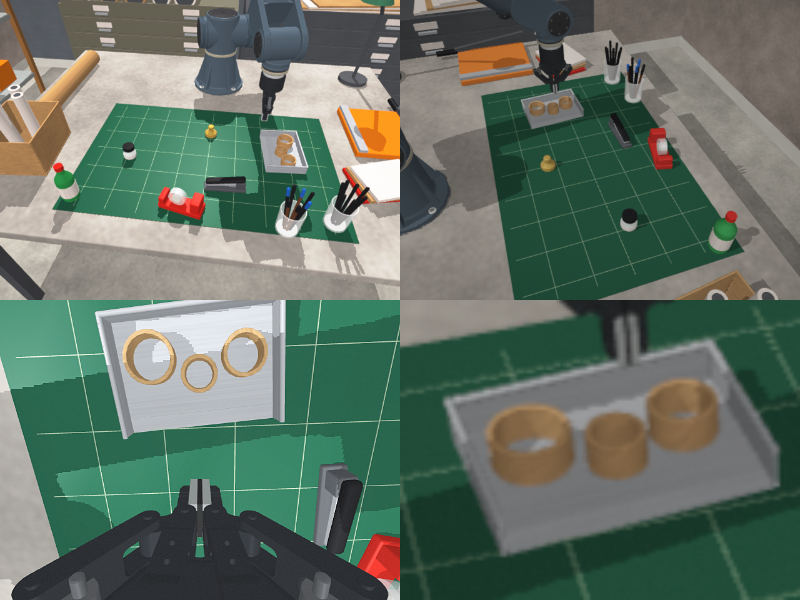

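All three rings stand flat in the tray, well behind the front edge. The jar, paperweight, stapler and tape dispenser are where they started, and the arm is clear.

```bash
python3 -c "
from h import *
print(ticket.close_job())"
```

```text
the job is handed in; nothing more can be done
None
```

I swept all three rings into the scrap tray with the closed fingers. Each stands flat on the tray floor, wholly behind the front edge. The final pictures show nothing else on the mat out of place, and I handed the job in at about 25 s.

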